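# Draw up the undone captive screw on the forge air box

### The arm

A 6-joint arm with a two-finger parallel gripper is mounted at the origin on the work surface. World frame = base frame: x ahead of the robot, y to its left, z up, the work surface at z = 0. Lengths are in mm, angles in rad, forces in N, time in s.
With the tool pointing down it reaches from about 400 to 925 mm from the base axis. Payload 12.5 kg.
Tool frame: the origin (TCP) lies on the mounting face of the last link; the fingertips stand 190 mm ahead of it and the grasp point (between the pads) lies 171 mm ahead of it (env.grasp_offset is the distance from the TCP to the grasp point, in mm); z points along the fingers, y is the direction in which the jaws open and shut (so a half turn about z gives the same grasp; the last joint's range is limited). The gripper opens to 95 mm and grips with 3 to 60 N. Pads are 20 mm wide; open, the fingers measure 119 mm over their backs; the gripper's body (75 mm by 180 mm) begins 59 mm behind the grasp point.
Start: joints at [1.05, 0.491, 1.559, -0, 1.092, -0.106], TCP at [251.856, 572.008, 404.761] pointing down, gripper open.
Joint ranges: [-3.1, 3.1], [-0.84, 2.19], [0.05, 2.79], [-1.13, 4.28], [0.06, 2.93], [-2.69, 2.69]. Speed limits (rad/s): [2.22, 2.22, 2.79, 3.14, 3.14, 3.14].

### API

Orientations are given as [roll, pitch, yaw] about the fixed x, y, z axes, in that order (R = Rz(yaw) Ry(pitch) Rx(roll)).
In Python, from cell import env, viewer gives the robot as it stands.
- The arm moves only by the tool play_rows, never from a script. Its argument "increments" is a list of rows, each an object of numbers: "dx", "dy", "dz": the shift along the tool's x, y, z in mm; "rx", "ry", "rz": the turn, a rotation vector about the tool's x, y, z in units of 6 degrees (1.0 is 6 degrees). A call has 1 to 8 rows; each row is the pose to reach, as a shift and turn from the pose measured when the call began, along the tool's axes at that moment; what a row does not reach only later rows make up. A row lasts 1/12 s, in which the tool goes at most 41.7 mm and 7.16 degrees, less where a joint would pass 70% of its speed; a pose out of reach is approached as far as the arm can. A call with a gripper value outside its range is refused whole. "fingers" is the opening, from 0 (shut) to 1 (fully open), set as the call begins (left out, the last holds). The fingers move at their own pace and stop on an object; the grip force is fixed at half the most. Time passes only in rows, so rows that repeat a pose let the fingers close. It gives the time, the measured TCP pose, the force and the opening at its end, in the units of the state.
- env.state(): the state, without advancing time (a new reading comes with each control period).
- viewer.read_camera(name): name is "scene" or "side" or "wrist"; returns a dict with "image" (400x640x3 uint8, red, green, blue), "fx", "fy", "cx", "cy" (pixels), "rvec" (rotation vector, rad) and "tvec" (3), from world to camera coordinates, as OpenCV has them. Camera axes: x right, y down, z forward; pixel columns grow to the right and rows downward; lengths in mm; the calibration is good to about 2 mm. A picture is of the moment at which its call begins. There is no depth.
- env.job_done(): hands the job in, once; it reports no verdict.
The state is a dict: "t": time; "joints": joint angles; "qvel": joint speeds; "tau": joint torques, N m; "eef_pos": TCP position; "tcp_rot": TCP orientation; "ft_force": force on the tool from outside, world axes, zero at the start; "moment": the same for the moment, N m; "opening": opening from 0.0 (shut) to 1.0 (fully open).
Only numpy, scipy, OpenCV 4.12 (cv2) and the standard library are available. Lean on these libraries where they do the work, as an engineer would, in place of code of your own. Each camera call takes 0.05 s, during which the arm holds its last target.

### The job

One of the two brass-headed captive screws on the green clean-out cover of the forge air box is still undone: it sits low, its bar in line with the long side of the cover. Pull that one straight up against its spring until its thread can catch, turn it clockwise (seen from above) until it stops, and let go so that it stays up. Leave the other screw, which stands high with its bar across the cover, tight as it is.

Things in the scene. Friction and masses are not known exactly. Their poses are not given: they have to be found in the camera images.
- draw_head (a point): Centre of the brass bar head of the UNDONE screw. Bar 52 mm long (along y), 14 mm thick (along x: fingers close on this), 30 mm high; z up. Below it: 8 mm gap, then a round dark collar 42 mm wide, 20 mm high, on the green cover, which is 76 mm above the bench. Parked, this point is 44 mm above the cover, 24 mm above the collar. The screw lifts along and turns about the vertical through it.
- draw_lift (a joint): How far the undone screw is pulled up, m: 0 parked, 0.016 upper stop. Spring and weight pull it down with about 6 N at 0, 12 N at 0.016. Below 0.009 it cannot turn (beyond slight play) and springs back when let go; from 0.009 up its thread can catch. Turned clockwise, the thread carries it at 0.009 to about 0.0105, where it stays when let go.
- draw_turn (a joint): Clockwise turn of the undone screw seen from above, rad: 0 to 0.08 at the start (bar along the cover's long side), stop at 1.45 (bar across). Turning is light, under 0.1 N m; once caught on the thread and turned, it stays where it is left.
- tight_turn (a joint): Clockwise turn of the other, tight screw in the same measure: 1.35 to 1.45 at the start; it must not be turned back. It looks the same, stands about 170 mm away along the cover, about 11 mm higher, its bar across, red showing on its stem.

How it is judged (in metres and radians):
On the way, in this order (a step that is already met when the one before it is completed fails the run):
1. the undone screw is pulled up 8.5 mm or more, not yet turned (value of joint draw_lift above 0.0085 m and value of joint draw_turn below 0.35 rad), for 0.05 s.
2. it is turned clockwise past 1.15 rad, still drawn up (value of joint draw_turn above 1.15 rad and value of joint draw_lift above 0.0075 m), for 0.2 s.
At the end, for the whole second after the job is handed in: The undone screw has been pulled up and turned clockwise to within 0.3 rad (17 degrees) of its stop (1.15 rad or more of 1.45), and, let go, stays up by 7.5 mm or more on its thread; the other screw is still tight (1.1 rad or more) (all of step 2 and value of joint tight_turn above 1.1 rad); the robot touches nothing.
It fails at once if the tight screw is turned back below 1.1 rad (value of joint tight_turn below 1.1 rad).
It also fails if it takes over 32 s, if anything falls off the work surface, if the arm or the gripper's body presses on something with over 40 N, if the wrist force passes 120 N, or if a joint passes its speed limit or range.

## Working session

There is one attempt and no reset: what is moved stays moved. The work goes in short steps, Python scripts to look and compute and a tool call to move; the robot and the scene stay as the last step left them, time stands still between calls to the robot, and variables do not carry over. Pictures are saved under pics/ and viewed, and the job is handed in when it is done.

Besides the shell and the picture viewer there is one more tool, called after "Call:" in YAML: its name, and indented under it one key for each argument. play_rows: Moves the arm, as the interface text tells. Its arguments: {"type":"object","properties":{"increments":{"type":"array","items":{"type":"object","properties":{"dx":{"type":"number"},"dy":{"type":"number"},"dz":{"type":"number"},"rx":{"type":"number"},"ry":{"type":"number"},"rz":{"type":"number"}}}},"fingers":{"type":"number"}},"required":["increments"]}

```bash
mkdir -p pics; ls
python3 - <<'E'
from cell import env, viewer
import cv2
s=env.state();print(s)
for n in ["scene","side","wrist"]:
    c=viewer.read_camera(n);cv2.imwrite(f"pics/{n}0.png",c["image"][:,:,::-1]);print(n,c["fx"],c["fy"],c["cx"],c["cy"],c["rvec"],c["tvec"])
E
```

```text
pics
{'t': 0.0, 'joints': array([ 1.05041145e+00,  4.91569348e-01,  1.55944108e+00,  1.09192755e-05,
        1.09169878e+00, -1.05607179e-01]), 'qvel': array([-0.00068352,  0.00074308,  0.002075  ,  0.00109427, -0.00076391,
        0.00152508]), 'tau': array([ 5.45985167e-04, -6.12622404e+01, -2.58175099e+01,  6.93281461e-02,
        4.83189616e-02, -3.62909975e-05]), 'eef_pos': array([251.83502217, 571.9867476 , 404.15843152]), 'tcp_rot': array([-3.14048334e+00, -1.27327276e-04,  2.72680985e+00]), 'ft_force': array([-0.39259924, -0.08350267,  0.36596234]), 'moment': array([-0.00805448, -0.05541721, -0.00111049]), 'opening': 1.002518794809694}
scene 400.5807629431996 400.5807629431996 325.1152296510096 198.15329744333636 [ 2.29760998  1.03576555 -0.37585328] [-377.7076781  -224.75862263 1022.06326128]
side 368.15564137535205 368.15564137535205 325.1791300626776 200.7062915109855 [ 2.21162356 -0.26387386  0.113379  ] [-527.32314739  236.35809144  622.4111198 ]
wrist 303.24216029264045 303.24216029264045 318.04005251400605 209.41878612311731 [-2.41257839 -1.57601947 -0.23662659] [-624.83303664  -34.02565078  391.58831509]
```

View pics/scene0.png

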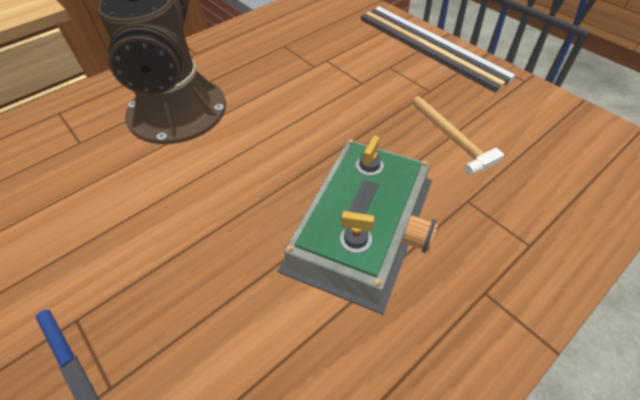

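View pics/side0.png

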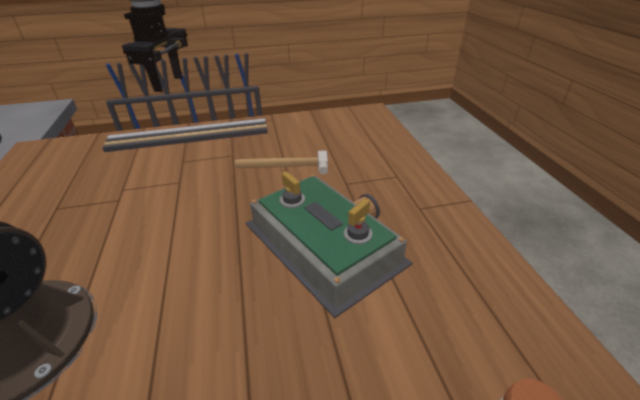

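View pics/wrist0.png

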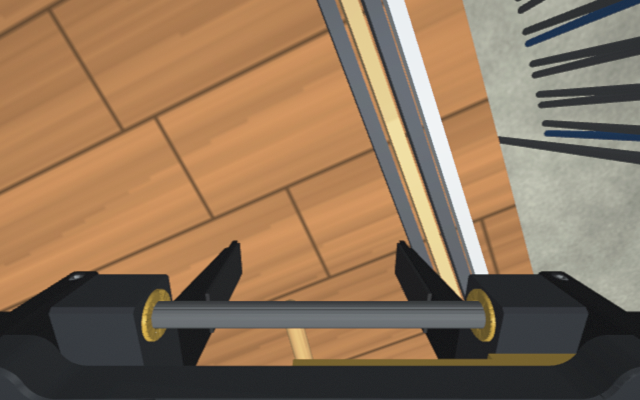

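The scene view shows the undone screw at about (371,152), its bar along the cover. The tight one is at about (357,220), with red on its stem. In the side view they are at about (291,185) and (360,212). Next I'll triangulate both.

```bash
cat > h.py <<'E'
import numpy as np, cv2
from cell import env, viewer
def cam(n):
    c=viewer.read_camera(n); R=cv2.Rodrigues(np.array(c["rvec"],float))[0]; t=np.array(c["tvec"],float).ravel()
    c["R"]=R;c["t"]=t;c["C"]=-R.T@t;return c
def ray(c,u,v): 
    d=c["R"].T@np.array([(u-c["cx"])/c["fx"],(v-c["cy"])/c["fy"],1.]);return d/np.linalg.norm(d)
def plane(c,u,v,z):
    d=ray(c,u,v);return c["C"]+d*(z-c["C"][2])/d[2]
def proj(c,p):
    q=c["R"]@np.asarray(p,float)+c["t"];return c["fx"]*q[0]/q[2]+c["cx"],c["fy"]*q[1]/q[2]+c["cy"]
def tri(c1,p1,c2,p2):
    A=np.zeros((3,3));b=np.zeros(3);o=[]
    for c,p in((c1,p1),(c2,p2)):
        d=ray(c,*p);M=np.eye(3)-np.outer(d,d);A+=M;b+=M@c["C"]
    X=np.linalg.solve(A,b)
    return X,[float(np.linalg.norm(np.cross(ray(c,*p),X-c["C"]))) for c,p in((c1,p1),(c2,p2))]
def blobs(m,amin):
    n,l,s,ce=cv2.connectedComponentsWithStats(m.astype(np.uint8))
    return [(s[i].tolist(),ce[i].round(1).tolist(),i) for i in range(1,n) if s[i][4]>=amin],l
def brass(im):
    h=cv2.cvtColor(im,cv2.COLOR_RGB2HSV);return (h[...,0]>=17)&(h[...,0]<=28)&(h[...,1]>150)&(h[...,2]>90)
E
python3 - <<'E'
from h import *
C={n:cam(n) for n in("scene","side")}
for n,c in C.items():
    im=c["image"]; b,l=blobs(brass(im),40)
    print(n,[x for x in b if 250<x[1][0]<450 and 120<x[1][1]<260])
    h=cv2.cvtColor(im,cv2.COLOR_RGB2HSV);g=((h[...,0]>60)&(h[...,0]<90)&(h[...,1]>90)).astype(np.uint8)
    cs,_=cv2.findContours(g,cv2.RETR_EXTERNAL,cv2.CHAIN_APPROX_NONE);k=max(cs,key=cv2.contourArea)
    q=cv2.approxPolyDP(cv2.convexHull(k),6,True).reshape(-1,2);print('green',[(p.tolist(),plane(c,*p,76).round(0).tolist()) for p in q])
    x={"scene":(330,120),"side":(240,150)}[n]
    cv2.imwrite(f"pics/{n}z.png",cv2.resize(im[x[1]:x[1]+150,x[0]-20:x[0]+180],None,fx=4,fy=4,interpolation=cv2.INTER_CUBIC)[:,:,::-1])
E
```

```text
scene [([365, 135, 14, 27, 221], [371.3, 148.4], 1), ([343, 213, 30, 14, 190], [356.6, 217.7], 2)]
green [([352, 144], [442.0, 191.0, 76.0]), ([419, 163], [570.0, 253.0, 76.0]), ([376, 274], [683.0, 15.0, 76.0]), ([296, 244], [553.0, -46.0, 76.0])]
side []
green [([261, 201], [444.0, 185.0, 76.0]), ([314, 179], [572.0, 240.0, 76.0]), ([392, 236], [677.0, 13.0, 76.0]), ([336, 272], [550.0, -49.0, 76.0])]
```

View pics/scenez.png

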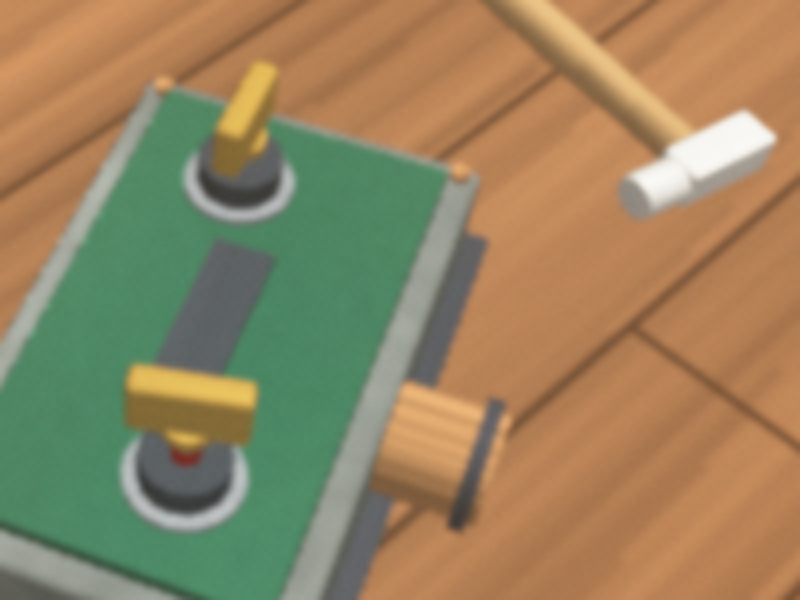

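View pics/sidez.png

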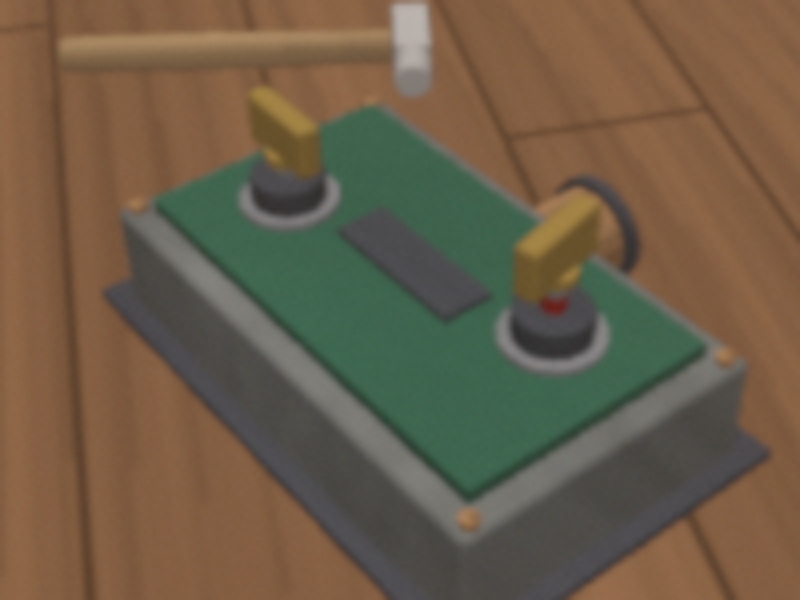

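Run:
```python
from h import *
c=cam("side");im=c["image"];h=cv2.cvtColor(im,cv2.COLOR_RGB2HSV)
for p in((290,183),(293,186),(358,212)):print(im[p[1],p[0]],h[p[1],p[0]])
m=(h[...,0]>=12)&(h[...,0]<=30)&(h[...,1]>170)
print([x for x in blobs(m,30)[0] if 250<x[1][0]<450 and 120<x[1][1]<260])
```

```text
[103  80  42] [ 19 151 103]
[103  81  42] [ 19 151 103]
[110  86  45] [ 19 151 110]
[]
```

Run:
```python
from h import *
C={n:cam(n) for n in("scene","side")}
P={}
for n,c in C.items():
    h=cv2.cvtColor(c["image"],cv2.COLOR_RGB2HSV)
    m=(h[...,0]>=16)&(h[...,0]<=28)&(h[...,1]>(150 if n=="scene" else 138))&(h[...,2]>75)
    b,l=blobs(m,60); P[n]=[]
    for s,ce,i in b:
        if 250<ce[0]<450 and 120<ce[1]<260:
            ys,xs=np.where(l==i); r=cv2.minAreaRect(np.c_[xs,ys].astype(np.float32)); print(n,s,ce,np.round(r[0],1)); P[n].append((ce,r[0]))
a,b=P["scene"],sorted(P["side"])
for k in range(2):
    for j in(0,1):
        X,e=tri(C["scene"],a[k][j],C["side"],b[k][j]);print(k,X.round(1),np.round(e,1))
    print([plane(C[n],*p[k][0],120 if k==0 else 131).round(1) for n,p in(("scene",a),("side",b))])
# collar ring centres on cover (crop pixel estimates)
print(plane(C["scene"],310+240/4,120+183/4,77),plane(C["side"],220+290/4,150+193/4,77))
print(plane(C["scene"],310+185/4,120+475/4,77),plane(C["side"],220+553/4,150+331/4,77))
# bar end directions: top-edge ends (undone, top z=135)
for n,u,v in(("scene",(265,64),(223,128)),("side",(258,88),(312,140))):
    o=(310,120) if n=="scene" else (220,150)
    A=plane(C[n],o[0]+u[0]/4,o[1]+u[1]/4,135);B=plane(C[n],o[0]+v[0]/4,o[1]+v[1]/4,135);d=A-B;print(n,A,B,np.linalg.norm(d),np.degrees(np.arctan2(d[1],d[0])))
```

```text
scene [365, 136, 14, 26, 218] [371.3, 148.4] [371.  148.5]
scene [343, 213, 30, 14, 199] [356.9, 218.1] [357.1 219.3]
side [282, 171, 17, 22, 244] [290.2, 182.1] [289.8 182.3]
side [350, 199, 20, 26, 308] [359.1, 211.7] [359.9 212. ]
0 [508.7 175.2 122.1] [0.8 0.8]
0 [507.9 175.4 121.5] [0.6 0.6]
[array([506.6, 177.8, 120. ]), array([509.3, 177. , 120. ])]
1 [613.6  35.1 134.2] [3.2 3.2]
1 [615.1  34.2 133.6] [3. 3.]
[array([609.7,  39.8, 131. ]), array([615.7,  34.6, 131. ])]
[510.56289664 174.66437422  77.        ] [511.34559871 176.931819    77.        ]
[614.46237121  37.18711007  77.        ] [616.98664843  36.23596859  77.        ]
scene [499.40983217 196.60916453 135.        ] [516.0995954  152.20818929 135.        ] 47.43411007977427 110.60060359628012
side [501.11078306 195.41262209 135.        ] [520.59038632 141.07184034 135.        ] 57.72673128761537 109.72129267505423
```

Both views put the undone head at about (509.5, 176, 121), which fits the expected height of 120. The two screws are 173 mm apart and the bar lies at about 113°. Next I'll work out the approach.

```bash
cat >> h.py <<'E'
from scipy.spatial.transform import Rotation as Ro
def go(pos,yawdeg):
    s=env.state();R=Ro.from_euler('xyz',s["tcp_rot"]);T=Ro.from_euler('xyz',[np.pi,0,np.radians(yawdeg)])
    print('t',s["t"],'shift',R.inv().apply(np.asarray(pos)-s["eef_pos"]).round(1),'turn',np.round(np.degrees((R.inv()*T).as_rotvec())/6,2))
E
python3 -c "
from h import *
go([509.5,176,400],113)"
```

```text
t 0.4 shift [-395.4 -258.6    4.7] turn [-0.    0.    7.21]
```

Call:
play_rows:
  increments:
    - {"dx": -33,"dy": -21.5,"rz": 0.6}
    - {"dx": -66,"dy": -43,"rz": 1.2}
    - {"dx": -99,"dy": -64.5,"rz": 1.8}
    - {"dx": -132,"dy": -86,"rz": 2.4}
    - {"dx": -165,"dy": -107.5,"rz": 3.0}
    - {"dx": -198,"dy": -129,"rz": 3.6}
    - {"dx": -231,"dy": -150.5,"rz": 4.2}
    - {"dx": -264,"dy": -172,"rz": 4.8}
  fingers: 1

```text
invalid input
```

```bash
python3 -c "
from h import *
go([509.5,176,390],113)"
```

```text
t 0.4 shift [-395.4 -258.6   14.7] turn [-0.    0.    7.21]
```

Call:
play_rows:
  increments:
    - {"dx": -33,"dy": -21.5,"dz": 0,"rx": 0,"ry": 0,"rz": 0.6}
    - {"dx": -66,"dy": -43,"dz": 0,"rx": 0,"ry": 0,"rz": 1.2}
    - {"dx": -99,"dy": -64.5,"dz": 0,"rx": 0,"ry": 0,"rz": 1.8}
    - {"dx": -132,"dy": -86,"dz": 0,"rx": 0,"ry": 0,"rz": 2.4}
    - {"dx": -165,"dy": -107.5,"dz": 0,"rx": 0,"ry": 0,"rz": 3.0}
    - {"dx": -198,"dy": -129,"dz": 0,"rx": 0,"ry": 0,"rz": 3.6}
    - {"dx": -231,"dy": -150.5,"dz": 0,"rx": 0,"ry": 0,"rz": 4.2}
    - {"dx": -264,"dy": -172,"dz": 0,"rx": 0,"ry": 0,"rz": 4.8}
  fingers: 1.0

```text
t: 1.07
eef_pos: [424.8, 306.5, 404.9]
tcp_rot: [3.141, 0.0, 2.221]
ft_force: [0.7, 0.5, 0.2]
opening: 1.001
```

```bash
python3 -c "
from h import *
go([509.5,176,390],113)"
```

```text
t 1.0667 shift [-155.1  -11.6   14.9] turn [0.   0.   2.38]
```

Call:
play_rows:
  increments:
    - {"dx": -30,"dy": -2,"dz": 3,"rx": 0,"ry": 0,"rz": 0.5}
    - {"dx": -60,"dy": -4.5,"dz": 6,"rx": 0,"ry": 0,"rz": 1.0}
    - {"dx": -90,"dy": -7,"dz": 9,"rx": 0,"ry": 0,"rz": 1.5}
    - {"dx": -120,"dy": -9,"dz": 12,"rx": 0,"ry": 0,"rz": 2.0}
    - {"dx": -145,"dy": -11,"dz": 14,"rx": 0,"ry": 0,"rz": 2.4}
    - {"dx": -155,"dy": -11.6,"dz": 15,"rx": 0,"ry": 0,"rz": 2.4}
    - {"dx": -155,"dy": -11.6,"dz": 15,"rx": 0,"ry": 0,"rz": 2.4}

```text
t: 1.65
eef_pos: [510.3, 174.7, 389.6]
tcp_rot: [3.141, 0.0, 1.968]
ft_force: [-0.3, 0.0, -0.1]
opening: 1.003
```

```bash
python3 -c "
from h import *
go([509.5,176,293],113)
c=cam('wrist');print(proj(c,[509.5,176,120]),proj(c,[616,36.5,131]),c['C'])
cv2.imwrite('pics/w1.png',c['image'][:,:,::-1])
c=cam('scene');cv2.imwrite('pics/s1.png',c['image'][:,:,::-1])"
```

```text
t 1.65 shift [ 1.5 -0.2 96.6] turn [ 0.    0.   -0.04]
(np.float64(317.49811393763576), np.float64(215.17070004160473)) (np.float64(361.74866632829315), np.float64(380.7604641603789)) [478.01025105 251.68748451 369.33233291]
```

View pics/w1.png

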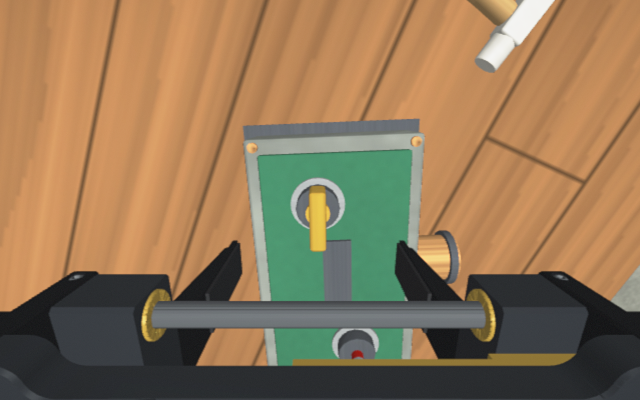

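The wrist view shows the undone bar upright at (317.5, ~217) against a predicted (317.5, 215). It is aligned and centred between the open fingers, with the tight screw well clear at (357,345). A quick refinement of the along-bar position before I descend.

```bash
python3 -c "
from h import *
c=cam('wrist');h=cv2.cvtColor(c['image'],cv2.COLOR_RGB2HSV)
m=(h[...,0]>=16)&(h[...,0]<=30)&(h[...,1]>140)&(h[...,2]>90)
b,l=blobs(m,100)
for s,ce,i in b:
  if 280<ce[0]<350 and ce[1]<280:
    print(s,ce); 
    x=s[0]+s[2]/2
    for v,z in((s[1],135),(s[1]+s[3],135),(s[1],105)): print(z,plane(c,317.5,v,z).round(1))
    ys,xs=np.where(l==i)
    for y0,y1 in((190,200),(235,248)): print(xs[(ys>=y0)&(ys<y1)].mean())
X=[509.5,176,0];a=np.radians(113);d=np.array([np.cos(a),np.sin(a),0])
for z in(105,135): print(z,[np.round(proj(c,np.array([509.5,176,z])+k*26*d),1) for k in(1,-1)])
"
```

```text
[306, 188, 24, 66, 1099] [317.8, 219.9]
135 [497.6 203.2 135. ]
135 [519.9 150.4 135. ]
105 [500.2 196.8 105. ]
317.5496688741722
318.0
105 [array([317.9, 184.4]), array([318. , 238.6])]
135 [array([317.9, 192.5]), array([318. , 252.3])]
```

The position is good to about 1 mm, so I'll descend 96 mm. That puts the grasp at z≈122 and the tips at ≈103, above the collar top at 96.

Call:
play_rows:
  increments:
    - {"dx": 0.5,"dy": 0,"dz": 20,"rx": 0,"ry": 0,"rz": 0}
    - {"dx": 0.5,"dy": 0,"dz": 45,"rx": 0,"ry": 0,"rz": 0}
    - {"dx": 0.5,"dy": 0,"dz": 70,"rx": 0,"ry": 0,"rz": 0}
    - {"dx": 0.5,"dy": 0,"dz": 88,"rx": 0,"ry": 0,"rz": 0}
    - {"dx": 0.5,"dy": 0,"dz": 96,"rx": 0,"ry": 0,"rz": 0}
    - {"dx": 0.5,"dy": 0,"dz": 96,"rx": 0,"ry": 0,"rz": 0}
    - {"dx": 0.5,"dy": 0,"dz": 96,"rx": 0,"ry": 0,"rz": 0}

```text
t: 2.38
eef_pos: [508.6, 178.1, 294.5]
tcp_rot: [3.141, -0.0, 1.972]
ft_force: [-0.4, 1.0, 0.3]
opening: 1.002
```

Call:
play_rows:
  increments:
    - {"dx": 0,"dy": 0,"dz": 0,"rx": 0,"ry": 0,"rz": 0}
    - {"dx": 0,"dy": 0,"dz": 0,"rx": 0,"ry": 0,"rz": 0}
    - {"dx": 0,"dy": 0,"dz": 0,"rx": 0,"ry": 0,"rz": 0}
    - {"dx": 0,"dy": 0,"dz": 0,"rx": 0,"ry": 0,"rz": 0}
    - {"dx": 0,"dy": 0,"dz": 0,"rx": 0,"ry": 0,"rz": 0}
    - {"dx": 0,"dy": 0,"dz": 0,"rx": 0,"ry": 0,"rz": 0}
    - {"dx": 0,"dy": 0,"dz": 0,"rx": 0,"ry": 0,"rz": 0}
    - {"dx": 0,"dy": 0,"dz": 0,"rx": 0,"ry": 0,"rz": 0}
  fingers: 0.0

```text
t: 3.05
eef_pos: [508.6, 178.1, 294.6]
tcp_rot: [3.141, -0.0, 1.972]
ft_force: [-1.2, 0.9, -0.1]
opening: 0.494
```

```bash
python3 -c "
from h import *
s=env.state();print(s['eef_pos'],s['ft_force'],s['moment'],s['opening']*95,s['joints'])
c=cam('side');cv2.imwrite('pics/side2.png',cv2.resize(c['image'][100:270,200:440],None,fx=3,fy=3)[:,:,::-1])"
```

```text
[508.59355377 178.07649429 294.55020282] [-1.17454154  0.85188324 -0.11529434] [-0.11828177  0.0070005   0.01133998] 46.93834772139749 [ 2.14144518e-01  5.13266924e-01  1.88425758e+00  4.86980493e-04
  7.43693459e-01 -1.87757947e-01]
```

View pics/side2.png

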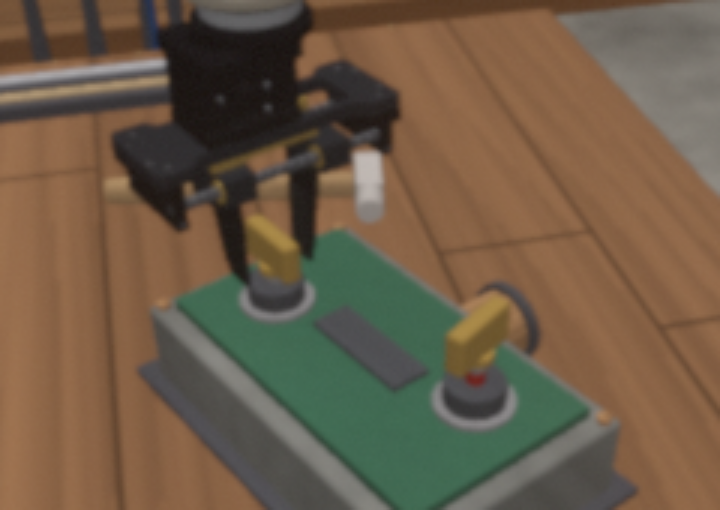

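The fingers are only half shut, and the TCP ended about 3 mm along the bar from where I wanted it. I'll shift back first, then finish closing.

Call:
play_rows:
  increments:
    - {"dx": -2.5,"dy": 0,"dz": 1,"rx": 0,"ry": 0,"rz": 0}
    - {"dx": -2.5,"dy": 0,"dz": 1,"rx": 0,"ry": 0,"rz": 0}
    - {"dx": -2.5,"dy": 0,"dz": 1,"rx": 0,"ry": 0,"rz": 0}
  fingers: 0.4

```text
t: 3.35
eef_pos: [509.7, 175.6, 293.4]
tcp_rot: [3.141, -0.0, 1.972]
ft_force: [0.5, -1.5, 0.2]
opening: 0.4
```

```bash
python3 -c "
from h import *
s=env.state();print(s['eef_pos'],s['ft_force'],s['opening']*95)
c=cam('wrist');cv2.imwrite('pics/w3.png',c['image'][:,:,::-1])
s=env.state();print(s['eef_pos'],proj(c,[509.8,175.5,120]))"
```

```text
[509.65101397 175.6396095  293.41715115] [ 0.54349912 -1.46801793  0.24232464] 38.03966440238976
[509.64191481 175.68955173 293.45757375] (np.float64(317.78704671038736), np.float64(271.5040565861332))
```

View pics/w3.png

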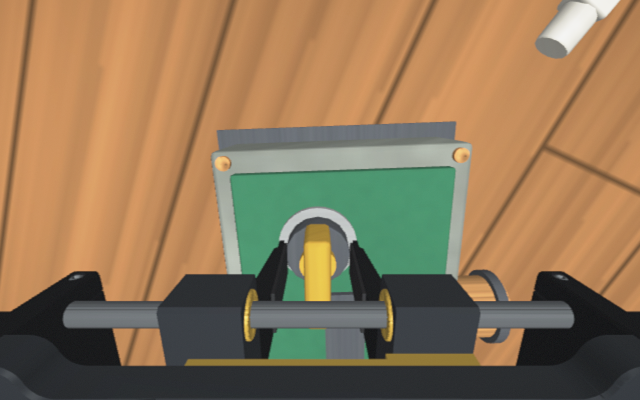

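The bar stands at column 317, centred between the fingers, and the position is now (509.65, 175.65, 293.4). Closing.

Call:
play_rows:
  increments:
    - {"dx": 0,"dy": 0,"dz": 0,"rx": 0,"ry": 0,"rz": 0}
    - {"dx": 0,"dy": 0,"dz": 0,"rx": 0,"ry": 0,"rz": 0}
    - {"dx": 0,"dy": 0,"dz": 0,"rx": 0,"ry": 0,"rz": 0}
    - {"dx": 0,"dy": 0,"dz": 0,"rx": 0,"ry": 0,"rz": 0}
    - {"dx": 0,"dy": 0,"dz": 0,"rx": 0,"ry": 0,"rz": 0}
    - {"dx": 0,"dy": 0,"dz": 0,"rx": 0,"ry": 0,"rz": 0}
    - {"dx": 0,"dy": 0,"dz": 0,"rx": 0,"ry": 0,"rz": 0}
    - {"dx": 0,"dy": 0,"dz": 0,"rx": 0,"ry": 0,"rz": 0}
  fingers: 0.0

```text
t: 4.07
eef_pos: [509.4, 175.7, 293.4]
tcp_rot: [-3.141, -0.0, 1.972]
ft_force: [-3.9, -1.0, 3.5]
opening: 0.146
```

```bash
python3 -c "
from h import *
s=env.state();print(s['eef_pos'],s['ft_force'],s['moment'],s['opening']*95)"
```

```text
[509.40968447 175.65670575 293.43810248] [-3.90051948 -0.95452669  3.51409466] [-0.30260151  0.73116233  0.01124393] 13.874407803883297
```

The opening is 13.9 mm, so the fingers hold the 14 mm bar. Lifting 12 mm.

Call:
play_rows:
  increments:
    - {"dx": 0,"dy": 0,"dz": -3,"rx": 0,"ry": 0,"rz": 0}
    - {"dx": 0,"dy": 0,"dz": -6,"rx": 0,"ry": 0,"rz": 0}
    - {"dx": 0,"dy": 0,"dz": -9,"rx": 0,"ry": 0,"rz": 0}
    - {"dx": 0,"dy": 0,"dz": -12,"rx": 0,"ry": 0,"rz": 0}
    - {"dx": 0,"dy": 0,"dz": -12,"rx": 0,"ry": 0,"rz": 0}
    - {"dx": 0,"dy": 0,"dz": -12,"rx": 0,"ry": 0,"rz": 0}
    - {"dx": 0,"dy": 0,"dz": -12,"rx": 0,"ry": 0,"rz": 0}

```text
t: 4.65
eef_pos: [509.4, 175.6, 305.3]
tcp_rot: [-3.141, -0.0, 1.972]
ft_force: [0.4, -0.5, -10.4]
opening: 0.145
```

```bash
python3 -c "
from h import *
s=env.state();print(s['eef_pos'],s['ft_force'],s['moment'],s['opening']*95)
c=cam('side');cv2.imwrite('pics/side4.png',cv2.resize(c['image'][130:250,240:400],None,fx=5,fy=5,interpolation=2)[:,:,::-1])"
```

```text
[509.37228241 175.64104094 305.2893739 ] [  0.41158347  -0.45356117 -10.40841963] [-0.07947787 -0.13939735 -0.00379289] 13.778620126131196
```

View pics/side4.png

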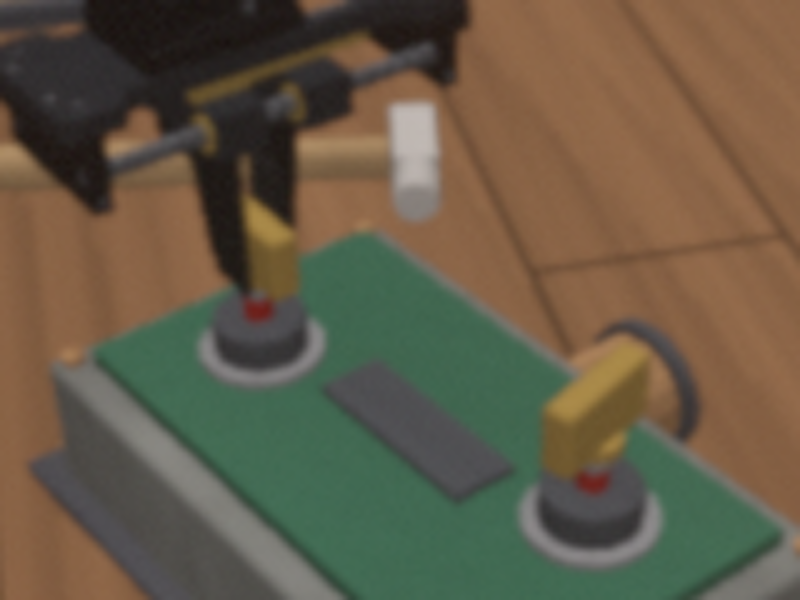

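The undone screw is drawn up, with red visible at (259,307) in the zoomed crop. The 10.4 N pull matches about 12 mm of lift. Now I'll turn it clockwise (+rz).

Call:
play_rows:
  increments:
    - {"dx": 0,"dy": 0,"dz": 0,"rx": 0,"ry": 0,"rz": 0.8}
    - {"dx": 0,"dy": 0,"dz": 0,"rx": 0,"ry": 0,"rz": 1.6}
    - {"dx": 0,"dy": 0,"dz": 0,"rx": 0,"ry": 0,"rz": 2.4}
    - {"dx": 0,"dy": 0,"dz": 0,"rx": 0,"ry": 0,"rz": 3.2}
    - {"dx": 0,"dy": 0,"dz": 0,"rx": 0,"ry": 0,"rz": 4.0}
    - {"dx": 0,"dy": 0,"dz": 0,"rx": 0,"ry": 0,"rz": 4.8}
    - {"dx": 0,"dy": 0,"dz": 0,"rx": 0,"ry": 0,"rz": 5.6}
    - {"dx": 0,"dy": 0,"dz": 0,"rx": 0,"ry": 0,"rz": 6.0}

```text
t: 5.37
eef_pos: [510.0, 175.7, 305.4]
tcp_rot: [3.14, -0.001, 1.339]
ft_force: [5.4, 0.1, -10.5]
opening: 0.144
```

```bash
python3 -c "
from h import *
s=env.state();print(s['eef_pos'],s['ft_force'],s['moment'],s['opening']*95,np.degrees(s['tcp_rot']))
go([509.4,175.6,305.3],113-76)"
```

```text
[509.99388441 175.67635145 305.35012833] [  5.40536692   0.05299538 -10.4720081 ] [-0.09892928 -0.89450692  0.05119416] 13.660829515053463 [ 1.79927544e+02 -4.08479382e-02  7.67335616e+01]
t 5.3667 shift [-0.2 -0.6  0. ] turn [ 0.01 -0.01  6.62]
```

Call:
play_rows:
  increments:
    - {"dx": 0,"dy": 0,"dz": 0,"rx": 0,"ry": 0,"rz": 0.9}
    - {"dx": 0,"dy": 0,"dz": 0,"rx": 0,"ry": 0,"rz": 1.8}
    - {"dx": 0,"dy": 0,"dz": 0,"rx": 0,"ry": 0,"rz": 2.7}
    - {"dx": 0,"dy": 0,"dz": 0,"rx": 0,"ry": 0,"rz": 3.6}
    - {"dx": 0,"dy": 0,"dz": 0,"rx": 0,"ry": 0,"rz": 4.5}
    - {"dx": 0,"dy": 0,"dz": 0,"rx": 0,"ry": 0,"rz": 5.4}
    - {"dx": 0,"dy": 0,"dz": 0,"rx": 0,"ry": 0,"rz": 6.2}
    - {"dx": 0,"dy": 0,"dz": 0,"rx": 0,"ry": 0,"rz": 6.7}

```text
t: 6.03
eef_pos: [510.6, 175.2, 305.4]
tcp_rot: [3.139, -0.002, 0.633]
ft_force: [5.5, -6.9, -10.5]
opening: 0.146
```

```bash
python3 -c "
from h import *
s=env.state();print(s['eef_pos'],s['ft_force'],s['moment'],s['opening']*95,np.degrees(s['tcp_rot']))
c=cam('side');cv2.imwrite('pics/side5.png',cv2.resize(c['image'][130:250,240:400],None,fx=5,fy=5,interpolation=2)[:,:,::-1])"
```

```text
[510.61522883 175.21857984 305.38740281] [  5.54086968  -6.93929779 -10.45945716] [-1.21560903 -0.9447061   0.05799947] 13.879129961805006 [ 1.79872133e+02 -1.41868798e-01  3.62864656e+01]
```

View pics/side5.png

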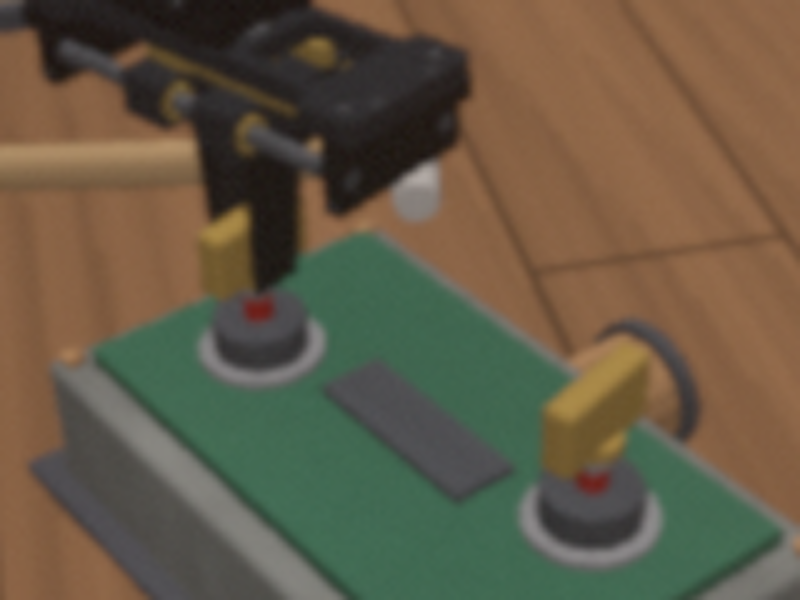

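The bar is now about 1.34 rad round and still up, with Mz only 0.06 N m. I'll turn a little further towards the stop, then ease down onto the thread.

Call:
play_rows:
  increments:
    - {"dx": 0,"dy": 0,"dz": 0,"rx": 0,"ry": 0,"rz": 0.4}
    - {"dx": 0,"dy": 0,"dz": 0,"rx": 0,"ry": 0,"rz": 0.8}
    - {"dx": 0,"dy": 0,"dz": 0,"rx": 0,"ry": 0,"rz": 0.8}
    - {"dx": 0,"dy": 0,"dz": 0.7,"rx": 0,"ry": 0,"rz": 0.8}
    - {"dx": 0,"dy": 0,"dz": 1.4,"rx": 0,"ry": 0,"rz": 0.8}
    - {"dx": 0,"dy": 0,"dz": 1.4,"rx": 0,"ry": 0,"rz": 0.8}

```text
t: 6.58
eef_pos: [510.7, 175.1, 304.1]
tcp_rot: [3.139, -0.003, 0.548]
ft_force: [1.7, -2.8, -7.8]
opening: 0.148
```

```bash
python3 -c "
from h import *
s=env.state();print(s['eef_pos'],s['ft_force'],s['moment'],s['opening']*95,np.degrees(s['tcp_rot']))"
```

```text
[510.70738045 175.09785746 304.11872337] [ 1.68457744 -2.84013366 -7.80292195] [-0.72808859 -0.19245222  0.06386266] 14.016674228945663 [ 1.79865530e+02 -1.59824247e-01  3.14022086e+01]
```

The vertical load has fallen to 7.8 N as the thread takes over, and the total turn is 1.42 rad. I'll ease down slightly more, then open.

Call:
play_rows:
  increments:
    - {"dx": 0,"dy": 0,"dz": 0.4,"rx": 0,"ry": 0,"rz": 0}
    - {"dx": 0,"dy": 0,"dz": 0.4,"rx": 0,"ry": 0,"rz": 0}
    - {"dx": 0,"dy": 0,"dz": 0.4,"rx": 0,"ry": 0,"rz": 0}

```text
t: 6.83
eef_pos: [510.7, 175.1, 303.9]
tcp_rot: [3.139, -0.003, 0.548]
ft_force: [-0.7, -2.9, -3.4]
opening: 0.148
```

Call:
play_rows:
  increments:
    - {"dx": 0,"dy": 0,"dz": 0,"rx": 0,"ry": 0,"rz": 0}
    - {"dx": 0,"dy": 0,"dz": 0,"rx": 0,"ry": 0,"rz": 0}
    - {"dx": 0,"dy": 0,"dz": 0,"rx": 0,"ry": 0,"rz": 0}
    - {"dx": 0,"dy": 0,"dz": 0,"rx": 0,"ry": 0,"rz": 0}
    - {"dx": 0,"dy": 0,"dz": 0,"rx": 0,"ry": 0,"rz": 0}
    - {"dx": 0,"dy": 0,"dz": 0,"rx": 0,"ry": 0,"rz": 0}
    - {"dx": 0,"dy": 0,"dz": 0,"rx": 0,"ry": 0,"rz": 0}
    - {"dx": 0,"dy": 0,"dz": 0,"rx": 0,"ry": 0,"rz": 0}
  fingers: 0.6

```text
t: 7.5
eef_pos: [510.7, 175.0, 304.0]
tcp_rot: [3.139, -0.003, 0.548]
ft_force: [-0.3, -0.4, 0.5]
opening: 0.591
```

```bash
python3 -c "
from h import *
s=env.state();print(s['eef_pos'],s['ft_force'],s['moment'],s['opening']*95,np.degrees(s['tcp_rot']))
c=cam('side');cv2.imwrite('pics/side6.png',cv2.resize(c['image'][130:250,240:400],None,fx=5,fy=5,interpolation=2)[:,:,::-1])"
```

```text
[510.69440481 175.04567635 303.97037459] [-0.27397528 -0.39524448  0.50926296] [-0.09429471  0.12408498  0.03201118] 56.180013391113036 [ 1.79860207e+02 -1.74957973e-01  3.14107293e+01]
```

View pics/side6.png

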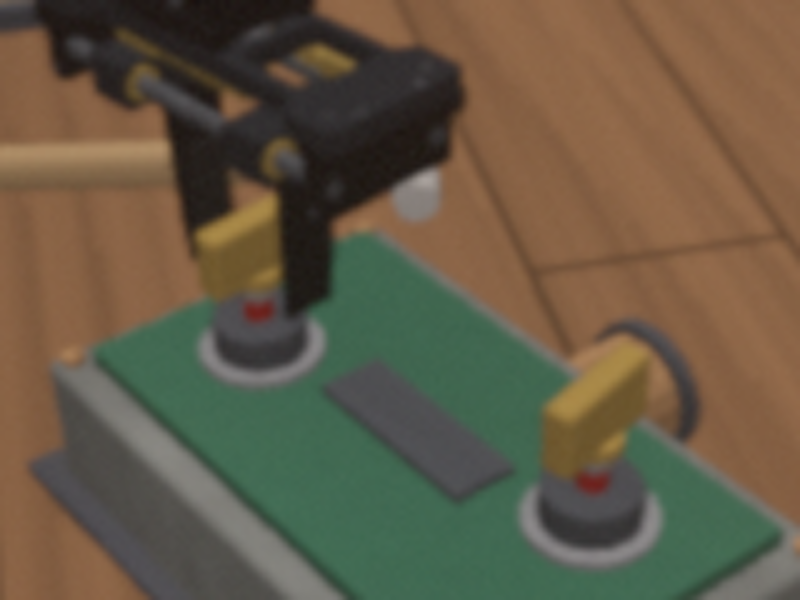

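The screw stays up by itself, red visible at (259,308), with its bar across the cover. Retreating straight up.

Call:
play_rows:
  increments:
    - {"dx": 0,"dy": 0,"dz": -10,"rx": 0,"ry": 0,"rz": 0}
    - {"dx": 0,"dy": 0,"dz": -30,"rx": 0,"ry": 0,"rz": 0}
    - {"dx": 0,"dy": 0,"dz": -55,"rx": 0,"ry": 0,"rz": 0}
    - {"dx": 0,"dy": 0,"dz": -80,"rx": 0,"ry": 0,"rz": 0}
    - {"dx": 0,"dy": 0,"dz": -95,"rx": 0,"ry": 0,"rz": 0}
    - {"dx": 0,"dy": 0,"dz": -100,"rx": 0,"ry": 0,"rz": 0}
    - {"dx": 0,"dy": 0,"dz": -100,"rx": 0,"ry": 0,"rz": 0}
    - {"dx": 0,"dy": 0,"dz": -100,"rx": 0,"ry": 0,"rz": 0}

```text
t: 8.22
eef_pos: [510.1, 175.1, 403.6]
tcp_rot: [3.139, -0.003, 0.548]
ft_force: [-0.3, -0.1, 0.2]
opening: 0.596
```

```bash
python3 -c "
from h import *
s=env.state();print(s['eef_pos'],s['ft_force'])
c=cam('side');cv2.imwrite('pics/side7.png',cv2.resize(c['image'][130:250,240:400],None,fx=5,fy=5,interpolation=2)[:,:,::-1])
h=cv2.cvtColor(c['image'],cv2.COLOR_RGB2HSV)
m=(h[...,0]>=16)&(h[...,0]<=28)&(h[...,1]>138)&(h[...,2]>75)
print([b[:2] for b in blobs(m,60)[0] if 250<b[1][0]<400 and 150<b[1][1]<260], proj(c,[509.5,175.7,120]),proj(c,[509.5,175.7,130.5]))"
```

```text
[510.06115877 175.06604708 403.60580503] [-0.25263723 -0.06030288  0.21988078]
[([279, 168, 22, 21, 312], [289.8, 178.3]), ([350, 199, 19, 26, 304], [359.0, 211.8])] (np.float64(290.3729363148337), np.float64(182.41993560924647)) (np.float64(290.02194590407663), np.float64(178.2743547665967))
```

View pics/side7.png

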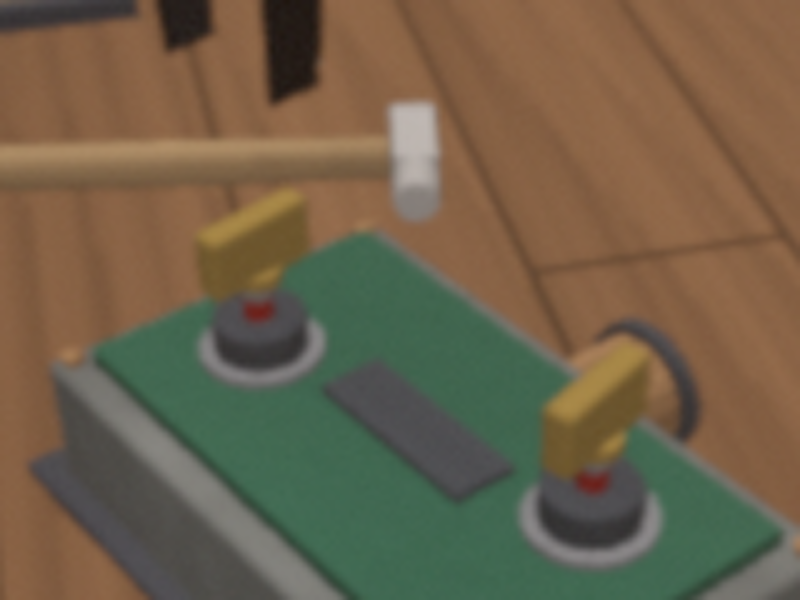

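Both bars now stand across the cover with red showing. The head centre at row 178.3 matches a lift of 10.5 mm (predicted 178.27), and the gripper is clear. Handing in.

```bash
python3 -c "
from cell import env
print(env.job_done())"
```

```text
the job is handed in; nothing more can be done
None
```

I gripped the undone screw's bar, pulled it straight up about 12 mm and turned it clockwise about 1.42 rad. I then eased it down onto its thread, let go and backed off 100 mm. The job was handed in at about 8.3 s; no verdict is reported, so the results below are from my own checks.

- **Undone screw:** after release the head sits about 10.5 mm above its parked height. That comes from the side view, where its centre is at row 178.3 against a predicted 178.27. Its bar lies across the cover and red shows on its stem.
- **Tight screw:** it was never touched, and its image blob had not moved from the first picture.
- **Contact:** the wrist force was about 0.3 N with the gripper clear, so the robot was touching nothing.
- **Disagreements:**
  - The first move call was refused as invalid because I left out the zero-valued fields.
  - The descent ended about 3 mm off along the bar. I corrected that before closing the fingers.

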